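Latch the dry-block heater and hold the temperature probe in its guide hole

ROBOT

A 6-joint arm with a two-finger parallel gripper is mounted at the origin on the work surface. World frame = base frame: x ahead of the robot, y to its left, z up, the work surface at z = 0. Lengths are in m, angles in rad, forces in N, time in s.
With the tool pointing down it reaches from about 0.325 to 0.9 m from the base axis. Payload 6.1 kg.
Tool frame: the origin (TCP) lies midway between the tips of the shut fingers; the grasp point (between the pads) lies 19 mm behind it; z points along the fingers, y is the line along which they close (so a half turn about z gives the same grasp; the last joint's range is limited). The gripper opens to 85 mm and grips with 20 to 120 N. Pads are 22 mm wide; open, the fingers measure 114 mm over their backs; the gripper's body (76 mm by 85 mm) begins 54 mm behind the grasp point. The pads swing forward as they close: fully open they stand 13 mm farther back than shut.
Start: joints at [-1.406, 0.22, 1.526, -0, 1.395, -0.126], TCP at [0.179, -0.599, 0.231] pointing down, gripper open.
Joint ranges: [-2.98, 2.98], [-0.91, 2.08], [0.09, 2.57], [-1.24, 4.39], [0.2, 2.65], [-2.68, 2.68]. Speed limits (rad/s): [2.57, 2.57, 3.01, 3.14, 3.14, 3.14].

INTERFACE

Orientations are given as a rotation vector (axis times angle).
In Python, from station import * gives the robot as it stands.
- The arm moves only by the tool send_rows, never from a script. Its argument "commands" is one flat list of numbers, 7 for each row, row after row: the turn, a rotation vector about the tool's x, y, z scaled (see below), then the shift along the tool's x, y, z scaled (see below), then the gripper's target within -1 to 1 (fully open at 1, half-way at 0, shut at -1). In form: [ax, ay, az, x, y, z, gripper, ax, ay, az, x, y, z, gripper, ...]. A call has 1 to 5 rows; each row shifts and turns the commanded pose from where the row before left it, along the tool's axes as they then stand; what a row does not reach is not made up. The controller multiplies each number of a shift by 25 mm and each number of a turn by 10 degrees. A row lasts 1/8 s, in which the tool goes at most 62.5 mm and 10.7 degrees, less where a joint would pass 70% of its speed; a pose out of reach is approached as far as the arm can. A call with a number of a shift or a turn outside -1 to 1 is refused whole. A call with a gripper value outside its range is refused whole. The fingers move at their own pace and stop on an object; the grip force is fixed at half the most. Time passes only in rows, so rows that do not move let the fingers close. It gives the time, the measured TCP pose, the force, the opening and the grip force at its end, in the units of the state.
- state(): the state, without advancing time (a new reading comes with each control period).
- capture(name): name is "scene" or "top" or "wrist"; returns a dict with "color" (420x560x3 uint8, red, green, blue), "fovy" (degrees; the focal length in pixels is half the picture's height over the tangent of half this angle, whatever the lens; pixels are square), "cx", "cy" (the principal point, pixels), "k1" (the pictures are not rectified: a ray, as slopes to the right and down, at radius r is drawn at 1 + k1 r^2 times it, then the intrinsics apply), "world_to_cam" (4x4, takes a point from world to camera coordinates); the wrist camera has in their place "T_tool_cam" (4x4, takes a point from camera to tool coordinates, whose origin is the TCP and whose axes are the flange's). Camera axes: x right, y down, z forward; pixel columns grow to the right and rows downward; lengths in m; the calibration is good to about 2 mm. A picture is of the moment at which its call begins: read the wrist's pose just before it. There is no depth.
- sign_off(): hands the job in; it is judged then, once.
The state is a dict: "clock": time; "qpos": joint angles; "dq": joint speeds; "joint_torque": joint torques, N m; "eef_pos": TCP position; "tool_rot": TCP orientation; "ft_force": force on the tool from outside, world axes, zero at the start; "ft_torque": the same for the moment, N m; "finger_gap": finger opening in m; "gripper_force": force on a finger pad.
Only numpy, scipy, OpenCV 4.12 (cv2) and the standard library are available. Lean on these libraries where they do the work, as an engineer would, in place of code of your own. Each camera call takes 0.05 s, during which the arm holds its last target. There are 200 camera calls.

TASK

First swing the latch on the heater's cover shut, all the way home under its catch. Then take the cordless temperature probe by its handle out of its stand and lower its rod upright through the wide guide hole in the cover, never letting the probe touch the heater, until the black ring on the rod is level with the cover (tip about 40 mm down). Finish while still holding the probe there, still and centred in the hole; leave the latch shut and the bottle and tip box undisturbed.

Things in the scene. Friction and masses are not known exactly. Their poses are not given: they have to be found in the camera images.
- heater: dry-block heater, a fixed white box 160 (x) by 180 (y) mm with a flat steel cover whose top is 90 mm above the table. Origin: centre of its underside; z up; its control panel faces its own -x, roughly to the robot (yaw within 0.35 rad). On the cover, in heater axes: the guide hole (see guide_mouth), four rubber plugs 4 mm high at x -5 and 30, y +-65 mm, and the latch along the front edge
- guide_mouth (a point): centre of the guide hole's rim, level with the cover's top (22, 0, 90 mm in the heater's frame). The only open hole: round, 26 mm across, straight and vertical, 70 mm deep with a closed floor
- latch (a joint): angle of the latch, a flat steel arm 14 mm wide lying just above the cover, turning about a vertical hinge near the front edge. 0 = shut, against its stop, its free end under the catch, arm pointing to the heater's +y; positive = open, swung anticlockwise seen from above, so that the arm sticks out over the front edge (to the heater's -x). It starts open at 0.7 to 1.3 rad, limit 1.5. Light friction (about 0.05 N m), stays where it is left, no spring or snap
- latch_knob (a point): on the axis of the latch's knob, a black upright round post 14 mm across and 42 mm tall (from 102 to 144 mm above the table); the point lies 128 mm above the table, 16 mm below the post's top, and 75 mm from the hinge axis. The catch, a small dark bracket that reaches 110 mm above the table, stands 30 mm beyond the knob's shut place
- latch_hinge (a point): on the latch's vertical hinge axis, at the same height as latch_knob (-55, -50, 128 mm in the heater's frame)
- stand: fixed probe stand: a dark round foot 80 mm across and an upright aluminium tube 32 mm across with a 16 mm hole, rim 115 mm above the table. Origin: centre of its underside. It stands left or right of the heater, the wire rack on the other side
- probe_grip (a point): centre of the probe's handle, half-way up it and on its axis; z runs up along the probe, the point turns with the probe. The loose probe (60 to 130 g) has an upright black round handle 24 mm across and 70 mm tall with a flange 30 mm across round its lowest 5 mm, and below it a straight steel rod 8 mm across and 100 mm long. At the start it hangs upright in the stand, the flange resting on the tube's rim (this point is 150 mm above the table, the rod's tip 15 mm)
- probe_ring (a point): on the rod's axis at the narrow black ring painted round the rod, 40 mm above the tip and 95 mm below probe_grip
- probe_tip (a point): centre of the flat lower end of the rod, 135 mm below probe_grip
- rack: fixed white wire rack with capped tubes, 180 by 90 mm, 95 mm tall over the caps. Origin: centre of its underside. A bystander
- bottle: loose clear bottle with a blue cap, 68 mm across, 140 mm tall, standing behind the heater. Origin: centre of its underside. A bystander
- tip_box: loose pipette tip box, black with a white lid, 88 by 123 mm, 78 mm tall, behind the heater. Origin: centre of its underside. A bystander
There are look-alikes about, which are no part of the job. Of the things that look like the part that bears probe_grip, the smaller one is meant.

How it is judged:
On the way, in this order (a step that is already met when the one before it is completed fails the run):
1. the latch is swung home under its catch while the probe is still in its stand (value of joint latch below 0.06 rad and distance of probe_grip from where it was at the start of the episode below 0.02 m), for 0.2 s.
2. the probe is lifted clear of the stand, its tip above the cover (height (world z) of probe_tip above 0.095 m and contact force between probe and the fingers above 1 N and contact force between probe and stand below 0.2 N), for 0.1 s.
3. the rod is in the guide hole, centred, tip about 40 mm below the cover (horizontal distance between each of probe_tip, probe_ring and guide_mouth below 0.0045 m and z of probe_tip in the frame of guide_mouth between -0.05 and -0.03 m and contact force between probe and the fingers above 1 N and contact force between probe and heater below 0.2 N and contact force between probe and stand below 0.2 N), for 0.5 s.
At the end, for the whole second after the job is handed in: The gripper is still holding the probe upright (within 0.12 rad) and still (under 0.02 m/s), the rod's tip 30 to 50 mm below the cover's top, tip and ring each within 4.5 mm of the guide hole's axis, touching neither heater nor stand; the latch is within 0.06 rad of shut (all of step 3 and value of joint latch below 0.06 rad and angle between probe_grip's own z axis and vertical below 0.12 rad and linear speed of probe below 0.02 m/s); the arm keeps its last pose, push and grip.
It fails at once if the probe touches the heater, its cover, the latch or the wall of the bore (more than 0.5 N) (contact force between probe and heater above 0.5 N).
It fails at once if the bottle is moved by more than 20 mm or tipped (distance of bottle from where it was at the start of the episode above 0.02 m or angle between bottle's own z axis and vertical above 0.3 rad).
It fails at once if the tip box is moved by more than 20 mm (distance of tip_box from where it was at the start of the episode above 0.02 m).
It also fails if it takes over 61 s, if anything falls off the work surface, if the arm or the gripper's body presses on something with over 40 N, if the wrist force passes 120 N, or if a joint passes its speed limit or range.

## Working session

There is one attempt and no reset: what is moved stays moved. The work goes in short steps, Python scripts to look and compute and a tool call to move; the robot and the scene stay as the last step left them, time stands still between calls to the robot, and variables do not carry over. Pictures are saved under pics/ and viewed, at most 10 in all, crops included, and the job is handed in when it is done.

Besides the shell and the picture viewer there is one more tool, called as name(argument=value, ...) on one line, values as JSON. send_rows: Moves the arm, as the interface text tells. Shifts and turns lie within -1 to 1; 1 stands for 25 mm of shift or 10 degrees of turn. Its arguments: {"type":"object","properties":{"commands":{"type":"array","items":{"type":"number"}}},"required":["commands"]}

```bash
mkdir -p pics; ls
cat > h.py <<'E'
from station import *
import numpy as np, cv2
from scipy.spatial.transform import Rotation as R
def snap(n,f):
    s=state(); c=capture(n); cv2.imwrite('pics/'+f+'.png',c['color'][:,:,::-1])
    np.save('pics/'+f+'.npy',dict(c=c,s=s),allow_pickle=True); return c
def load(f): 
    d=np.load('pics/'+f+'.npy',allow_pickle=True).item(); return d['c'],d['s']
def W2C(c,s):
    if 'world_to_cam' in c: return np.array(c['world_to_cam'])
    T=np.eye(4);T[:3,:3]=R.from_rotvec(s['tool_rot']).as_matrix();T[:3,3]=s['eef_pos']
    return np.linalg.inv(T@np.array(c['T_tool_cam']))
def proj(f,P):
    c,s=load(f); M=W2C(c,s); p=np.atleast_2d(P)@M[:3,:3].T+M[:3,3]
    x=p[:,:2]/p[:,2:]; x=x*(1+c['k1']*(x**2).sum(1,keepdims=True))
    F=210/np.tan(np.radians(c['fovy'])/2); return x*F+[c['cx'],c['cy']]
def ray(f,uv):
    c,s=load(f); M=W2C(c,s);F=210/np.tan(np.radians(c['fovy'])/2)
    d=(np.array(uv,float)-[c['cx'],c['cy']])/F; x=d.copy()
    for _ in range(30): x=d/(1+c['k1']*(x@x))
    return -M[:3,:3].T@M[:3,3], M[:3,:3].T@np.array([x[0],x[1],1])
def atz(f,uv,z):
    o,d=ray(f,uv); return o+d*(z-o[2])/d[2]
E
python3 - <<'E'
from h import *
for n in ['scene','top','wrist']:
    c=snap(n,n+'0'); print(n,{k:v for k,v in c.items() if k!='color'})
s=cv2.imread('pics/scene0.png');t=cv2.imread('pics/top0.png')
print(state())
E
```

```text
pics
scene {'fovy': 52.73176119678247, 'cx': 281.4325590840175, 'cy': 208.75788994573367, 'k1': -0.13547225826586085, 'world_to_cam': array([[ 0.68400917,  0.72911347,  0.02291306, -0.41107796],
       [ 0.46895972, -0.41545546, -0.77940589, -0.20675565],
       [-0.55875598,  0.54386608, -0.62610019,  1.49488732],
       [ 0.        ,  0.        ,  0.        ,  1.        ]])}
top {'fovy': 47.53849163655882, 'cx': 279.4356521833371, 'cy': 216.10888463342368, 'k1': -0.14700398543988, 'world_to_cam': array([[ 0.0760497 , -0.99708916,  0.00544474, -0.06111001],
       [-0.977094  , -0.07561088, -0.19892286,  0.61156299],
       [ 0.19875551,  0.009808  , -0.98000003,  1.21006296],
       [ 0.        ,  0.        ,  0.        ,  1.        ]])}
wrist {'fovy': 71.19872632065545, 'cx': 283.72191813290544, 'cy': 211.7636726004449, 'k1': -0.04956531513352798, 'T_tool_cam': array([[ 1.60331147e-04, -9.64206346e-01, -2.65152968e-01,
         6.75559258e-02],
       [ 9.99999966e-01,  9.96340893e-05,  2.42363195e-04,
        -3.52022550e-04],
       [-2.07269856e-04, -2.65152998e-01,  9.64206329e-01,
        -1.42946018e-01],
       [ 0.00000000e+00,  0.00000000e+00,  0.00000000e+00,
         1.00000000e+00]])}
{'clock': 0.15, 'qpos': array([-1.40606234e+00,  2.21040369e-01,  1.52733415e+00, -9.00996374e-06,
        1.39468646e+00, -1.26100404e-01]), 'dq': array([ 0.00073848, -0.00254496, -0.00319954, -0.00199653,  0.00021374,
       -0.00072683]), 'joint_torque': array([ 9.17600664e-04, -4.97484040e+01, -3.89904141e+01, -1.99464889e-04,
        7.16486698e-03, -1.67920274e-05]), 'eef_pos': array([ 0.17913815, -0.59830468,  0.23046089]), 'tool_rot': array([-3.10698208e+00, -4.55022986e-01,  5.84524557e-05]), 'ft_force': array([-0.22053556, -1.05786835,  0.0685027 ]), 'ft_torque': array([ 0.02419934, -0.02682572,  0.01170298]), 'gripper_force': 0.0, 'finger_gap': 0.08548260179972834}
```

View pics/scene0.png

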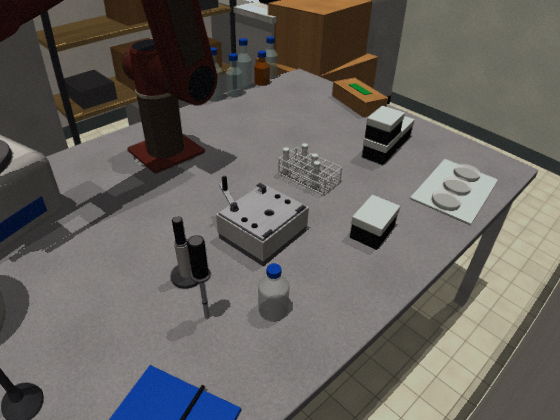

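View pics/top0.png

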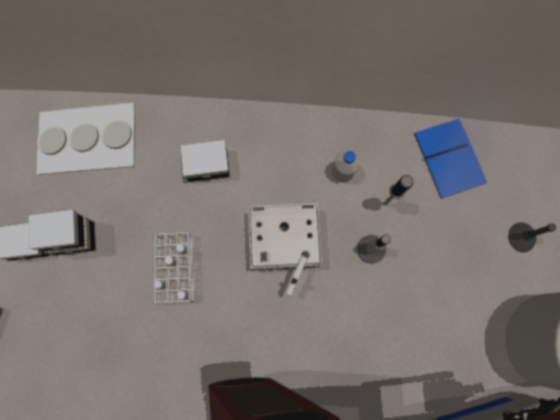

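The scene picture shows the heater at about (263,220), the probe in a dark-footed stand at (180,250), and a second, larger black-handled thing at (198,260). In the top picture the heater is at (284,237), the guide hole at (284,226), the latch knob at about (292,290), and the stand at (375,247). I'll enlarge these.

Run:
```python
import cv2,numpy as np
s=cv2.imread('pics/scene0.png');t=cv2.imread('pics/top0.png')
a=cv2.resize(s[165:325,160:315],None,fx=3.7,fy=3.7,interpolation=cv2.INTER_CUBIC)
b=cv2.resize(t[170:310,240:420],None,fx=4.2,fy=4.2,interpolation=cv2.INTER_CUBIC)
cv2.imwrite('pics/sa.png',a);cv2.imwrite('pics/tb.png',b);print(a.shape,b.shape)
```

```text
(592, 574, 3) (588, 756, 3)
```

View pics/sa.png

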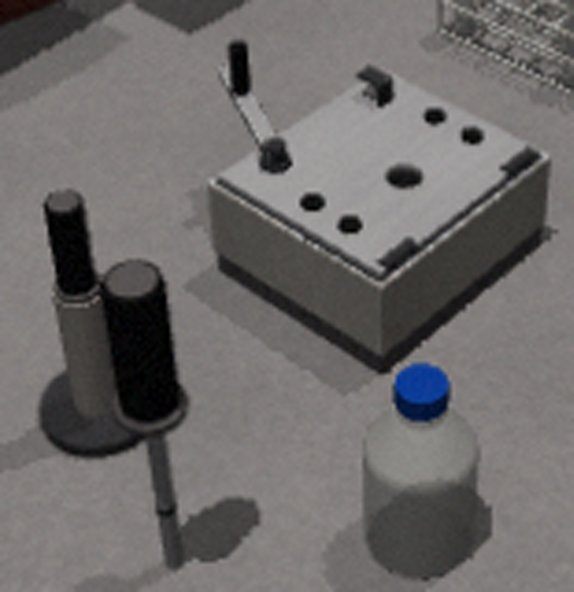

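View pics/tb.png

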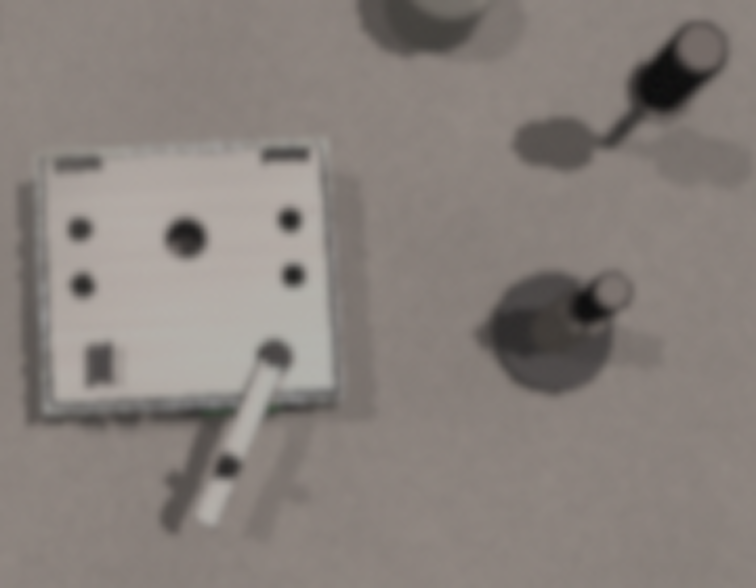

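In the enlarged top crop, the hole is at (186,237), the plugs at (80,229), (82,285), (290,220) and (293,275), the knob at (228,466) and the probe's top at (613,291). In the enlarged scene crop, the hole is at (404,176), the knob's top at (238,46) and the probe's top at (64,203). The smaller probe is the one in the stand. The bigger one stands at the upper right and is a decoy.

```bash
cat > m.py <<'E'
from h import *
from scipy.optimize import least_squares
S=lambda p:(np.array(p,float)+.5)/3.7-.5+[160,165]
T=lambda p:(np.array(p,float)+.5)/4.2-.5+[240,170]
H=np.array([[-5,65,94],[30,65,94],[-5,-65,94],[30,-65,94],[22,0,90]])/1000
t=T([[82,285],[80,229],[293,275],[290,220],[186,237]]); s=S([[435,116],[472,135],[312,202],[349,224],[404,176]])
def hw(p,P):
    c,q=np.cos(p[2]),np.sin(p[2]); P=np.atleast_2d(P)
    return np.c_[P[:,0]*c-P[:,1]*q+p[0],P[:,0]*q+P[:,1]*c+p[1],P[:,2]]
if __name__=='__main__':
    for nm,use in [('top',[('top0',t)]),('scene',[('scene0',s)]),('both',[('top0',t),('scene0',s)])]:
        r=least_squares(lambda p:np.concatenate([(proj(f,hw(p,H))-u).ravel() for f,u in use]),[.6,0,0])
        print(nm,r.x,np.abs(r.fun).max(),'hole',hw(r.x,H[4]),'hinge',hw(r.x,[-.055,-.05,.128]))
    for nm,f,u,z in [('knob','top0',T((228,466)),.140),('knob','scene0',S((238,46)),.144),('probe','top0',T((613,291)),.185),('probe','scene0',S((64,203)),.185),('foot','top0',T((552,333)),.012)]:
        print(nm,f,atz(f,u,z))
    R0=R.from_rotvec(state()['tool_rot']).as_matrix(); print(R0)
E
python3 m.py
```

```text
top [ 0.56089984 -0.03042741  0.12234988] 0.22204489428597185 hole [[ 0.58273538 -0.02774243  0.09      ]] hinge [[ 0.51241323 -0.08676611  0.128     ]]
scene [ 0.56196366 -0.03393916  0.1221976 ] 0.3694673001511717 hole [[ 0.58379961 -0.03125749  0.09      ]] hinge [[ 0.51346847 -0.09027047  0.128     ]]
both [ 0.56092957 -0.03173852  0.12232975] 0.6994177887581259 hole [[ 0.58276517 -0.02905397  0.09      ]] hinge [[ 0.51244183 -0.08807624  0.128     ]]
knob top0 [ 0.44126802 -0.06226929  0.14      ]
knob scene0 [ 0.44272147 -0.06544609  0.144     ]
probe top0 [ 0.55339389 -0.27366105  0.185     ]
probe scene0 [ 0.55426166 -0.27567414  0.185     ]
foot top0 [ 0.55206195 -0.27221358  0.012     ]
[[ 9.58004512e-01  2.86753016e-01 -2.49541120e-04]
 [ 2.86753071e-01 -9.58003436e-01  1.44699270e-03]
 [ 1.75868272e-04 -1.45778222e-03 -9.99998922e-01]]
```

Heater yaw is 0.122 rad and the latch is open by about 1.12 rad. I'll close the fingers and go to the outer side of the knob.

send_rows(commands=[0,0,0,0.87,-0.99,0,-1,0,0,0,0.87,-0.99,0,-1,0,0,0,0.87,-0.99,0,-1,0,0,0,0.87,-0.99,0,-1,0,0,0,0.87,-0.99,0,-1])

```text
clock: 0.78
eef_pos: [0.2482, -0.4478, 0.231]
tool_rot: [-3.108, -0.455, -0.0]
ft_force: [-0.1, -0.2, 1.1]
finger_gap: -0.0001
gripper_force: 0.0
```

send_rows(commands=[0,0,0,0.87,-0.99,0,-1,0,0,0,0.87,-0.99,0,-1,0,0,0,0.87,-0.99,0,-1,0,0,0,0.87,-0.99,0,-1,0,0,0,0.87,-0.99,0,-1])

```text
clock: 1.4
eef_pos: [0.3168, -0.2981, 0.2311]
tool_rot: [-3.108, -0.455, 0.0]
ft_force: [0.2, -0.0, 0.0]
finger_gap: 0.0002
gripper_force: 0.0
```

send_rows(commands=[0,0,0,0.87,-0.99,0,-1,0,0,0,0.87,-0.99,0,-1,0,0,0,0.87,-0.99,0,-1,0,0,0,0,0,0,-1])

```text
clock: 1.9
eef_pos: [0.3583, -0.2079, 0.2311]
tool_rot: [-3.107, -0.46, -0.0]
ft_force: [-0.9, -0.2, 0.5]
finger_gap: -0.0005
gripper_force: 0.0
```

send_rows(commands=[0,0,0,0.85,-0.99,0,-1,0,0,0,0.85,-0.99,0,-1,0,0,0,0.85,-0.99,0,-1,0,0,0,0.85,-0.99,0,-1,0,0,0,0,0,0,-1])

```text
clock: 2.52
eef_pos: [0.4111, -0.0896, 0.2311]
tool_rot: [-3.108, -0.459, 0.0]
ft_force: [-0.7, -0.3, 0.1]
finger_gap: 0.0003
gripper_force: 0.0
```

send_rows(commands=[0,0,-0.45,0,0,0.5,-1,0,0,-0.45,0,0,0.5,-1,0,0,-0.45,0,0,0.5,-1,0,0,-0.45,0,0,0.5,-1,0,0,-0.45,0,0,0,-1])

```text
clock: 3.15
eef_pos: [0.4096, -0.0914, 0.18]
tool_rot: [-2.958, -1.055, 0.004]
ft_force: [-0.3, 0.5, 1.2]
finger_gap: 0.0003
gripper_force: 0.0
```

Run:
```python
from h import *
snap('wrist','w1'); snap('top','t1'); print(state()['eef_pos'],R.from_rotvec(state()['tool_rot']).as_matrix())
a=cv2.imread('pics/t1.png')[190:320,240:420]; a=cv2.resize(a,(582,420),interpolation=cv2.INTER_CUBIC)
w=cv2.resize(cv2.imread('pics/w1.png'),(800,600))
cv2.imwrite('pics/w1v.png',w)
p=np.array([[.5124,-.088,.105],[.442,-.064,.144],[.5828,-.029,.09],[.5033,-.0137,.144]]); print(proj('w1',p)*800/560)
```

```text
[ 0.41031189 -0.09150689  0.18092231] [[ 7.75798933e-01  6.30979472e-01 -9.59922264e-04]
 [ 6.30979501e-01 -7.75799441e-01 -3.10783341e-04]
 [-9.40805064e-04 -3.64585887e-04 -9.99999491e-01]]
[[531.23911867 158.74916533]
 [403.8951643  248.34609615]
 [531.53133183 -34.15605348]
 [403.31300677  43.48824255]]
```

View pics/w1v.png

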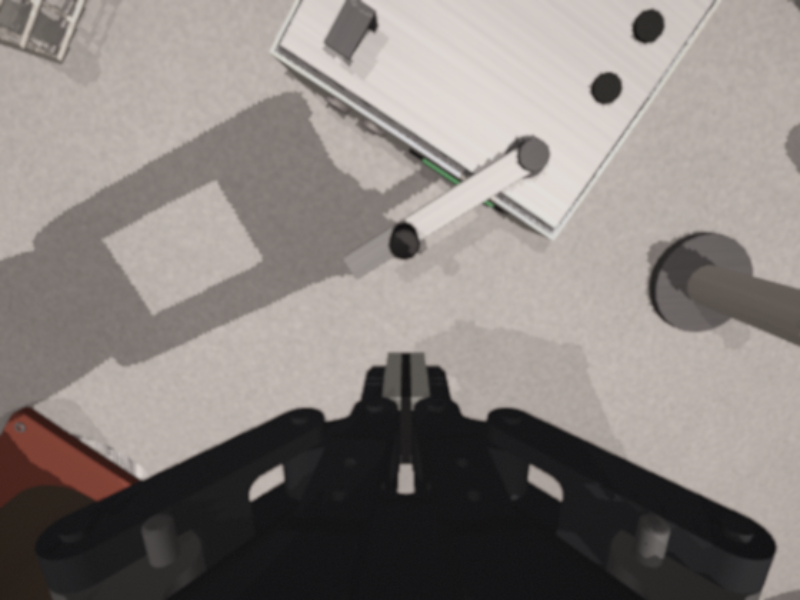

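The wrist picture confirms the estimate: the knob is at (404,240), straight ahead of the shut fingers at (405,370). Next I'll go down and forward to contact, then push along the arc.

send_rows(commands=[0,0,0,0,0,0.85,-1,0,0,0,0,0,0.85,-1,0,0,0,0,0,0.8,-1,0,0,0,0.5,0,0,-1,0,0,0,0.4,0,0,-1])

```text
clock: 3.88
eef_pos: [0.4296, -0.0762, 0.1197]
tool_rot: [2.96, 1.051, 0.002]
ft_force: [0.4, -0.5, -0.1]
finger_gap: -0.0003
gripper_force: 0.0
```

send_rows(commands=[0,0,0,0.28,-0.14,0,-1,0,0,0,0.28,-0.14,0,-1,0,0,0,0.29,-0.07,0,-1,0,0,0,0.29,-0.07,0,-1,0,0,0,0.3,-0.01,0,-1])

```text
clock: 4.5
eef_pos: [0.4495, -0.0444, 0.1187]
tool_rot: [-2.96, -1.053, 0.001]
ft_force: [-2.2, -0.5, 0.0]
finger_gap: -0.0001
gripper_force: 0.6
```

send_rows(commands=[0,0,0,0.3,-0.01,0,-1,0,0,0,0.3,0.04,0,-1,0,0,0,0.3,0.05,0,-1,0,0,0,0.21,0.07,0,-1,0,0,0,0.21,0.07,0,-1])

```text
clock: 5.12
eef_pos: [0.4789, -0.0283, 0.1188]
tool_rot: [2.96, 1.053, 0.0]
ft_force: [-1.1, -0.7, 0.6]
finger_gap: 0.0
gripper_force: 0.4
```

Run:
```python
from h import *
snap('wrist','w2'); s=state();print(s['clock'],s['eef_pos'],s['ft_force'])
cv2.imwrite('pics/w2v.png',cv2.resize(cv2.imread('pics/w2.png'),(800,600)))
p=np.array([[.5124,-.088,.105],[.5828,-.029,.09],[.5033,-.0137,.144]]); print(proj('w2',p)*800/560)
```

```text
5.175 [ 0.47947965 -0.02821313  0.11895045] [-0.34284004 -0.08947678  0.12548022]
[[568.07326581 386.8407503 ]
 [573.89574451 156.11248314]
 [419.48253908 325.78809567]]
```

View pics/w2v.png

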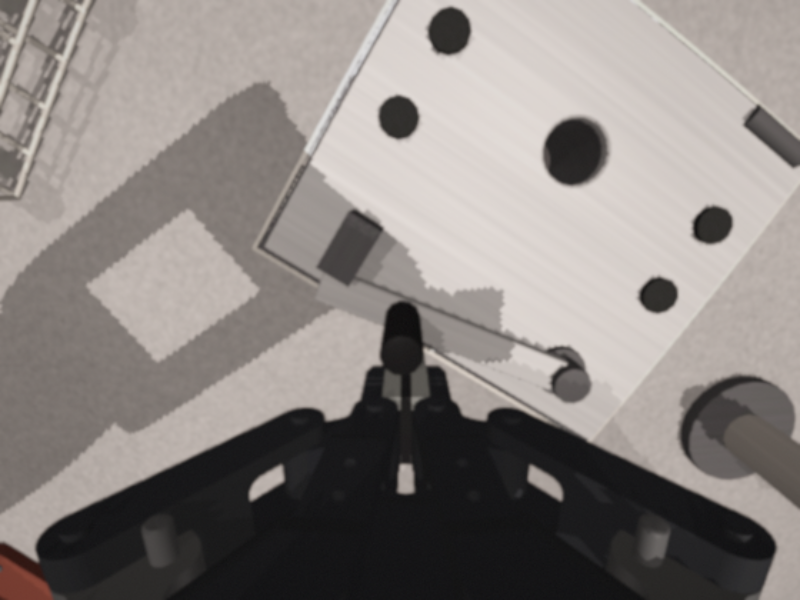

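The latch is nearly shut. The knob at (402,340) touches the fingers, the arm's end is just short of the catch at (350,245), and the hole shows at (575,151). I'll push on in small steps until the stop.

send_rows(commands=[0,0,0,0.2,0.11,0,-1,0,0,0,0.2,0.11,0,-1,0,0,0,0.1,0.06,0,-1,0,0,0,0.1,0.06,0,-1])

```text
clock: 5.68
eef_pos: [0.4926, -0.026, 0.1184]
tool_rot: [-2.958, -1.053, 0.012]
ft_force: [-19.8, -3.9, 14.5]
finger_gap: 0.0002
gripper_force: 9.0
```

send_rows(commands=[0,0,0,0.08,0.05,0,-1,0,0,0,0.08,0.05,0,-1,0,0,0,0,0,0,-1])

```text
clock: 6.05
eef_pos: [0.4931, -0.0263, 0.1179]
tool_rot: [-2.956, -1.053, 0.027]
ft_force: [-30.9, -7.7, 20.8]
finger_gap: 0.0
gripper_force: 14.6
```

send_rows(commands=[0,0,0,-0.5,-0.2,0,-1,0,0,0,-0.5,-0.2,0,-1,0,0,0,0,0,-1,-1,0,0,0,0,0,-1,-1,0,0,0,0,0,-1,-1])

```text
clock: 6.68
eef_pos: [0.4744, -0.033, 0.1947]
tool_rot: [2.96, 1.053, 0.002]
ft_force: [0.4, -0.4, -0.5]
finger_gap: -0.0002
gripper_force: 0.0
```

send_rows(commands=[0,0,0,0,0,-1,1,0,0,0,0,0,-1,1,0,0,0,0.6,0.6,0,1,0,0,0,0.6,0.6,0,1,0,0,0,0,0,0,1])

```text
clock: 7.3
eef_pos: [0.5173, -0.0374, 0.2438]
tool_rot: [2.96, 1.053, 0.001]
ft_force: [0.5, 0.3, -0.2]
finger_gap: 0.0852
gripper_force: 0.0
```

send_rows(commands=[0,0,0,0,0,0,1,0,0,0,0,0,0,1])

```text
clock: 7.55
eef_pos: [0.5161, -0.0371, 0.2437]
tool_rot: [-2.96, -1.053, 0.0]
ft_force: [-1.2, 0.3, 0.2]
finger_gap: 0.085
gripper_force: 0.0
```

Run:
```python
from h import *
snap('wrist','w3'); s=state();print(s['clock'],s['eef_pos'],s['ft_force'],R.from_rotvec(s['tool_rot']).as_euler('xyz'))
cv2.imwrite('pics/w3v.png',cv2.resize(cv2.imread('pics/w3.png'),(800,600),interpolation=cv2.INTER_CUBIC))
p=np.array([[.5124,-.088,.105],[.5828,-.029,.09],[.5033,-.0137,.144],[.554,-.275,.185]]); print((proj('w3',p)+.5)*800/560-.5)
```

```text
7.6 [ 0.51616831 -0.03718689  0.24381534] [-0.51070451  0.05461913 -0.40172548] [-3.14158445e+00  9.06927784e-06  6.83444570e-01]
[[457.6666599  336.6631649 ]
 [457.48655142 203.99240977]
 [361.85377744 296.24568851]
 [745.14362557 511.6569637 ]]
```

View pics/w3v.png

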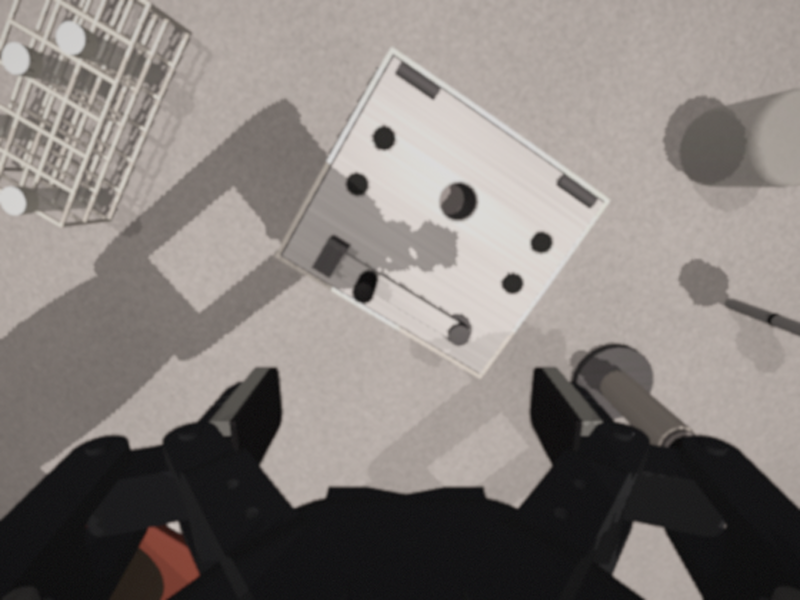

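The latch is shut under the catch, with the knob at (363,285) and the catch at (332,255). The plugs are at (384,138), (357,184), (541,242) and (512,283), the hole at (459,201) and the stand's foot at (613,378).

```bash
cat > m2.py <<'E'
from m import *
V=lambda p:(np.array(p,float)+.5)*.7-.5
w3=V([[357,184],[384,138],[512,283],[541,242],[459,201]])
w2=V([[399,117],[450,31],[658,295],[712,224],[575,151]])
for nm,use in [('w3',[('w3',w3)]),('w2',[('w2',w2)]),('all',[('top0',t),('scene0',s),('w3',w3),('w2',w2)])]:
    r=least_squares(lambda p:np.concatenate([(proj(f,hw(p,H))-u).ravel() for f,u in use]),[.6,0,0])
    print(nm,r.x,np.abs(r.fun).max(),'hole',hw(r.x,H[4]),'hinge',hw(r.x,[-.055,-.05,.128]),'knobshut',hw(r.x,[-.055,.025,.128]))
print('decoy tip w3',atz('w3',V((728,302)),0),'top',atz('top0',T((605,145)),0),'stand foot',atz('w3',V((614,376)),.01), 'handle base top',)
E
python3 m2.py
```

```text
w3 [ 0.56267275 -0.03083531  0.12357458] 0.6911114328444228 hole [[ 0.58450499 -0.02812358  0.09      ]] hinge [[ 0.51425518 -0.08723334  0.128     ]] knobshut [[ 0.50501066 -0.01280526  0.128     ]]
w2 [ 0.56241113 -0.03061063  0.12306212] 1.559132191772278 hole [[ 0.58424475 -0.0279101   0.09      ]] hinge [[ 0.51396466 -0.08698385  0.128     ]] knobshut [[ 0.50475828 -0.01255104  0.128     ]]
all [ 0.56238915 -0.0307417   0.12297   ] 1.6677747247952652 hole [[ 0.58422302 -0.02804317  0.09      ]] hinge [[ 0.51393749 -0.08711045  0.128     ]] knobshut [[ 0.50473796 -0.0126768   0.128     ]]
decoy tip w3 [ 0.68766733 -0.30788761  0.        ] top [ 0.68430009 -0.3056808   0.        ] stand foot [ 0.56044402 -0.26817998  0.01      ] handle base top
```

send_rows(commands=[0,0,0.78,0,0,-0.2,1,0,0,0.78,0,0,-0.2,1,0,0,0.79,0,0,0,1,0,0,0.78,0,0,0,1,0,0,0.78,0,0,0,1])

```text
clock: 8.22
eef_pos: [0.5164, -0.0372, 0.2539]
tool_rot: [-3.142, 0.005, -0.0]
ft_force: [-0.5, -0.3, -0.3]
finger_gap: 0.0852
gripper_force: 0.0
```

send_rows(commands=[0,0,0,0.15,0.95,0,1,0,0,0,0.15,0.95,0,1,0,0,0,0.15,0.95,0,1,0,0,0,0.15,0.95,0,1,0,0,0,0.15,0.95,0,1])

```text
clock: 8.85
eef_pos: [0.5354, -0.1568, 0.2539]
tool_rot: [-3.142, -0.002, -0.0]
ft_force: [-0.3, 0.0, 0.1]
finger_gap: 0.0854
gripper_force: 0.0
```

send_rows(commands=[0,0,0,0.15,0.95,0,1,0,0,0,0.15,0.95,0,1,0,0,0,0.15,0.95,0,1,0,0,0,0.15,0.95,0,1,0,0,0,0.15,0.95,0,1])

```text
clock: 9.48
eef_pos: [0.5547, -0.2763, 0.2537]
tool_rot: [-3.141, -0.002, 0.0]
ft_force: [0.8, 0.7, -0.6]
finger_gap: 0.085
gripper_force: 0.0
```

send_rows(commands=[0,0,0,0,0,0,1,0,0,0,0,0,0,1])

```text
clock: 9.72
eef_pos: [0.5544, -0.2746, 0.2536]
tool_rot: [-3.141, -0.001, 0.001]
ft_force: [0.2, -0.1, 0.1]
finger_gap: 0.0856
gripper_force: 0.0
```

Run:
```python
from h import *
snap('wrist','w4'); s=state();print(s['clock'],s['eef_pos'],s['ft_force'],R.from_rotvec(s['tool_rot']).as_euler('xyz'))
cv2.imwrite('pics/w4v.png',cv2.resize(cv2.imread('pics/w4.png'),(800,600),interpolation=cv2.INTER_CUBIC))
print((proj('w4',[[.554,-.275,.185],[.554,-.275,.12],[.686,-.307,0]])+.5)*800/560-.5)
```

```text
9.775 [ 0.55442241 -0.27425285  0.25369015] [-0.06992064  0.80430989  0.37051268] [-3.14105240e+00  2.46807860e-04  1.38998037e-03]
[[407.23456632 320.336102  ]
 [406.90610829 291.05560729]
 [443.13535948 113.17989981]]
```

View pics/w4v.png

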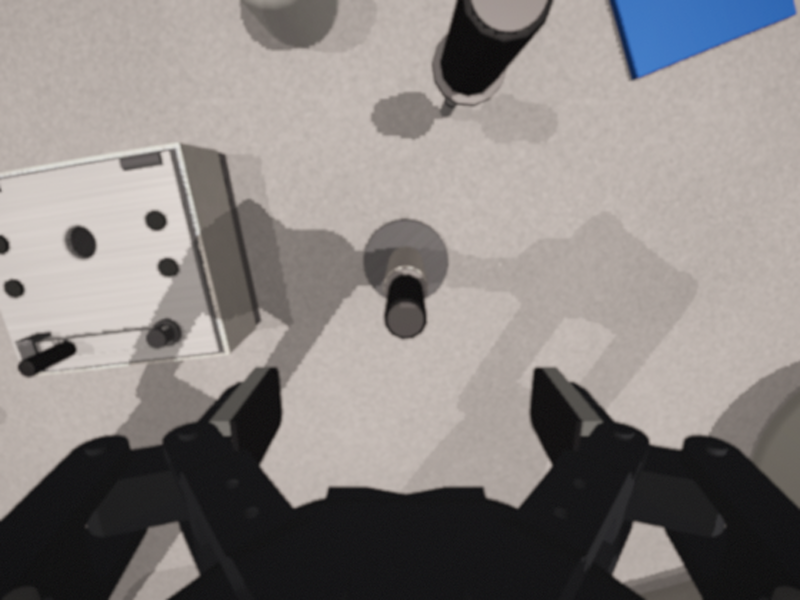

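The probe's handle top is at (405,319), within half a millimetre of the prediction and centred between the fingers. Next I'll go down and grip.

send_rows(commands=[0,0,0,0,0,1,1,0,0,0,0,0,1,1,0,0,0,0,0,1,1,0,0,0,0,0,1,1,0,0,0,0,0,0.8,1])

```text
clock: 10.4
eef_pos: [0.5544, -0.2737, 0.1328]
tool_rot: [-3.141, -0.003, 0.001]
ft_force: [0.0, 0.0, 0.6]
finger_gap: 0.0851
gripper_force: 0.0
```

send_rows(commands=[0,0,0,0,0,0,1,0,0,0,0,0,0,0,0,0,0,0,0,0,-0.2,0,0,0,0,0,0,-0.3,0,0,0,0,0,0,-0.4])

```text
clock: 11.02
eef_pos: [0.5546, -0.2749, 0.1343]
tool_rot: [3.141, 0.002, 0.001]
ft_force: [0.5, 0.1, 0.5]
finger_gap: 0.0258
gripper_force: 0.0
```

send_rows(commands=[0,0,0,0,0,0,-1,0,0,0,0,0,0,-1,0,0,0,0,0,0,-1,0,0,0,0,0,0,-1])

```text
clock: 11.52
eef_pos: [0.5547, -0.2749, 0.1344]
tool_rot: [3.141, 0.002, 0.001]
ft_force: [-0.7, 1.9, 5.1]
finger_gap: 0.0227
gripper_force: 58.7
```

send_rows(commands=[0,0,0,0,0,-0.3,-1,0,0,0,0,0,-0.7,-1,0,0,0,0,0,-0.8,-1,0,0,0,0,0,-0.8,-1,0,0,0,0,0,-0.8,-1])

```text
clock: 12.15
eef_pos: [0.5547, -0.2749, 0.2209]
tool_rot: [3.141, 0.002, 0.002]
ft_force: [0.5, -0.4, -0.6]
finger_gap: 0.0224
gripper_force: 58.7
```

send_rows(commands=[0,0,0,0,0,-0.8,-1,0,0,0,0,0,-0.5,-1,0,0,0,0,0,0,-1,0,0,0,0,0,0,-1])

```text
clock: 12.65
eef_pos: [0.5541, -0.2745, 0.2504]
tool_rot: [-3.141, -0.002, 0.002]
ft_force: [-0.0, 0.5, -1.2]
finger_gap: 0.0224
gripper_force: 58.7
```

Run:
```python
from h import *
snap('wrist','w5'); snap('scene','s5'); snap('top','t5'); s=state();print(s['clock'],s['eef_pos'],s['ft_force'],R.from_rotvec(s['tool_rot']).as_euler('xyz'))
x,y,z=s['eef_pos']; P=np.array([[x,y,z-.12],[x,y,z-.08],[x,y,z-.02]])
for f in ['w5','s5','t5']: print(proj(f,P))
w=cv2.imread('pics/w5.png')[60:290,180:400]; s5=cv2.imread('pics/s5.png')
u=proj('s5',P)[0].astype(int); u=np.clip(u,80,400); c=s5[max(0,u[1]-90):u[1]+70,u[0]-60:u[0]+60]
print(u)
a=cv2.resize(w,(440,460),interpolation=cv2.INTER_CUBIC); b=cv2.resize(c,(345,460),interpolation=cv2.INTER_CUBIC)
cv2.imwrite('pics/w5v.png',np.hstack([a,b]))
```

```text
12.8 [ 0.55398287 -0.27442279  0.25010144] [-0.69699303 -0.71385845 -1.11535525] [-3.14047813e+00  1.60402680e-03  1.03819208e-03]
[[284.22652986 206.563012  ]
 [284.28117792 219.10565422]
 [284.4077449  248.23967718]]
[[180.54869852 237.64688215]
 [178.2352715  224.3377811 ]
 [174.58381082 202.9710887 ]]
[[381.01819486 242.02195764]
 [384.52531502 239.62190123]
 [390.24611585 235.70189136]]
[180 237]
```

View pics/w5v.png

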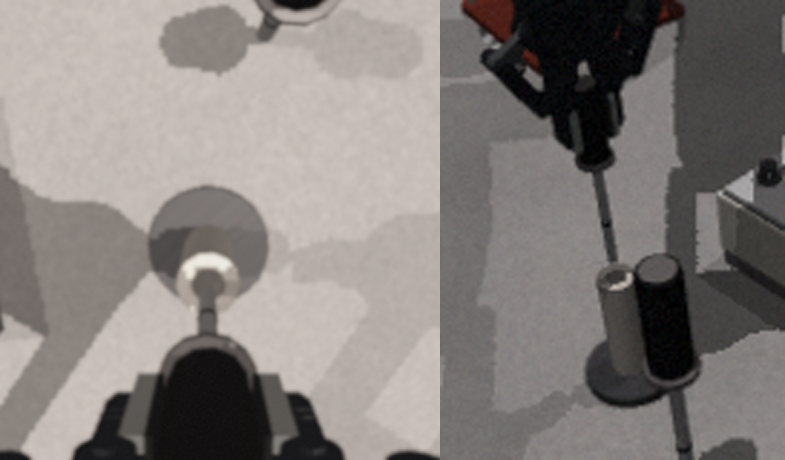

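The probe is gripped upright. Its ring is at (208,320) in the wrist crop, which matches the prediction to half a pixel. I'll carry it over to the hole with the tip at about 0.13 m.

send_rows(commands=[0,0,0,0.06,-0.5,0,-1,0,0,0,0.12,-0.95,0,-1,0,0,0,0.12,-0.95,0,-1,0,0,0,0.12,-0.95,0,-1,0,0,0,0.12,-0.95,0,-1])

```text
clock: 13.42
eef_pos: [0.568, -0.1645, 0.2515]
tool_rot: [-3.141, -0.004, -0.0]
ft_force: [-0.3, 0.7, -1.9]
finger_gap: 0.0229
gripper_force: 58.8
```

send_rows(commands=[0,0,0,0.12,-0.95,0,-1,0,0,0,0.12,-0.95,0,-1,0,0,0,0.12,-0.95,0,-1,0,0,0,0.12,-0.95,0,-1,0,0,0,0.12,-0.95,0,-1])

```text
clock: 14.05
eef_pos: [0.5825, -0.0458, 0.2515]
tool_rot: [-3.141, -0.004, -0.0]
ft_force: [-0.9, -0.4, -1.5]
finger_gap: 0.0227
gripper_force: 58.8
```

send_rows(commands=[0,0,0,0.06,-0.8,0,-1,0,0,0,0,0,0,-1,0,0,0,0,0,0,-1,0,0,0,0,0,0,-1])

```text
clock: 14.55
eef_pos: [0.5841, -0.0291, 0.2513]
tool_rot: [3.141, 0.0, 0.0]
ft_force: [0.4, -0.8, 0.1]
finger_gap: 0.0227
gripper_force: 58.8
```

Run:
```python
from h import *
snap('wrist','w6'); snap('scene','s6'); snap('top','t6'); s=state();print(s['clock'],s['eef_pos'],s['ft_force'],R.from_rotvec(s['tool_rot']).as_euler('xyz'))
x,y,z=s['eef_pos']; P=np.array([[x,y,z-.1194],[x,y,z-.0794],[.584,-.028,.09]])
for f in ['w6','s6','t6']: print(proj(f,P))
def crop(f,uv,hw,hh,k): 
    I=cv2.imread('pics/'+f+'.png'); r,c=int(uv[1]-hh),int(uv[0]-hw); print(f,'off',c,r,'scale',k); return cv2.resize(I[r:r+2*hh,c:c+2*hw],None,fx=k,fy=k,interpolation=cv2.INTER_CUBIC)
a=crop('w6',proj('w6',P)[0],50,70,4); b=crop('s6',proj('s6',P)[2],25,35,8)
cv2.imwrite('pics/w6v.png',np.hstack([a,b]))
```

```text
14.7 [ 0.58413978 -0.02911313  0.25124701] [ 1.23674864 -0.09932131 -0.14744013] [3.14154364e+00 1.05661545e-04 3.31578110e-05]
[[284.12565016 206.84104838]
 [284.21833133 219.41073768]
 [283.00432893 197.15528247]]
[[269.6652368  199.46146197]
 [269.75829221 186.60857288]
 [269.85914156 212.08014553]]
[[284.63928412 222.79373024]
 [284.90533261 219.74244178]
 [283.94735411 225.79915897]]
w6 off 234 136 scale 4
s6 off 244 177 scale 8
```

View pics/w6v.png

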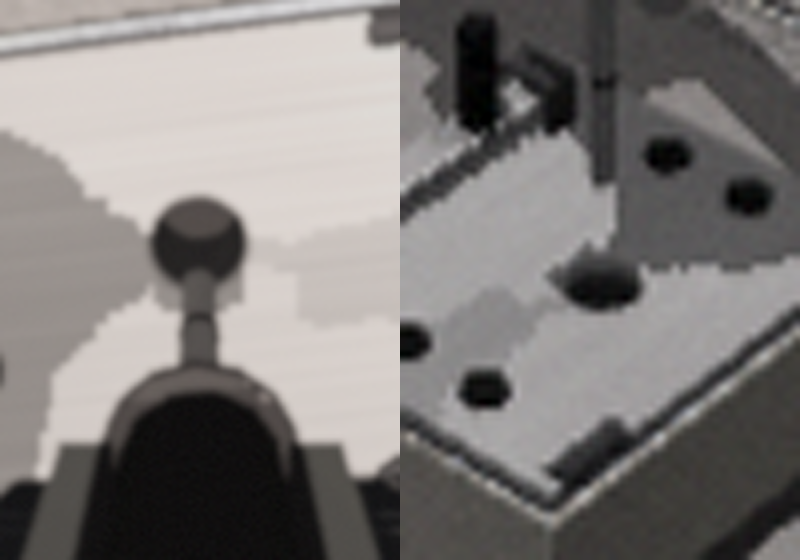

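The wrist crop shows the hole centred at (198,241), the rod's tip at (198,272) and the ring at (198,322). Sideways the rod and hole line up to about 0.3 mm. In x the hole looks 1 to 2 mm farther out. I've used my 10 pictures, so from here I'll measure the rod's ring and the rim with numeric code. First I'll correct x by 1.5 mm and go down to about 10 mm above the cover.

send_rows(commands=[0,0,0,0.03,-0.01,0.3,-1,0,0,0,0.03,-0.01,0.4,-1,0,0,0,0,0,0.5,-1,0,0,0,0,0,0,-1,0,0,0,0,0,0,-1])

```text
clock: 15.32
eef_pos: [0.5857, -0.0279, 0.2212]
tool_rot: [3.142, 0.002, -0.0]
ft_force: [0.5, -0.1, 0.2]
finger_gap: 0.0228
gripper_force: 58.8
```

```bash
cat > chk.py <<'E'
from h import *
import sys
f=sys.argv[1]; snap('wrist',f); snap('scene','s'+f); s=state();print(s['clock'],s['eef_pos'],s['ft_force'],R.from_rotvec(s['tool_rot']).as_euler('xyz'))
x,y,z=s['eef_pos']; P=np.array([[x,y,z-.1194],[x+.004,y,z-.1194],[x,y,z-.0794],[x+.004,y,z-.0794],[.584,-.028,.09]])
for g in [f,'s'+f]: print(proj(g,P).round(1).tolist())
G=cv2.cvtColor(cv2.imread('pics/'+f+'.png'),cv2.COLOR_BGR2GRAY).astype(int)
print('cols 264..304')
for r in range(178,228,2): print(r,' '.join('%3d'%v for v in G[r,264:305]))
print('col283',list(zip(range(178,232),G[178:232,282:285].mean(1).astype(int))))
S=cv2.cvtColor(cv2.imread('pics/s'+f+'.png'),cv2.COLOR_BGR2GRAY).astype(int)
print('scene cols 258..281')
for r in range(188,222,2): print(r,' '.join('%3d'%v for v in S[r,258:282]))
E
python3 chk.py w7
```

```text
15.425 [ 0.58598782 -0.02794387  0.22182102] [ 0.5069357  -0.33344572 -0.07877154] [ 3.14143814e+00 -8.32955295e-04  1.13916211e-03]
[[284.2, 206.7], [284.2, 202.4], [284.3, 219.3], [284.3, 214.4], [284.2, 205.5]]
[[270.4, 208.7], [271.5, 209.4], [270.5, 196.3], [271.6, 197.0], [269.9, 212.1]]
cols 264..304
178 217 217 217 217 217 217 217 217 217 217 217 217 217 216 216 216 217 216 216 216 216 216 217 216 217 217 217 217 217 217 217 217 217 217 217 217 217 217 218 217 217
180 216 216 216 217 217 217 217 217 217 217 218 217 217 218 218 218 218 218 218 218 217 218 218 218 217 218 217 217 216 216 216 216 216 215 215 215 214 214 214 214 215
182 218 218 218 218 218 218 218 218 218 217 217 217 217 216 216 216 215 215 215 214 215 214 215 214 214 214 214 214 214 214 215 215 214 215 215 215 215 215 215 215 216
184 216 215 215 215 215 215 215 215 215 214 214 214 215 215 215 215 215 215 215 215 215 215 215 215 215 215 215 215 215 215 214 214 214 214 214 213 213 213 213 213 213
186 215 215 215 215 216 216 215 216 215 216 215 215 215 215 215 215 215 214 214 214 214 214 213 213 213 212 212 212 213
[... 5586 characters left out ...]

208 165 162 163 162 161 161 162 161 167 162  98  55  52  61  87  90  91  91  93  92  90  89  89  93
210 160 163 160 162 161 166 109  70  63  54  57  56  56  62  68  78  90  90  88  91  91  91  91  90
212 134 143 143  72  87  85  63  34  22  20  21  19  19  18  23  42 101 149 146 151 150 163 167 163
214 139 140 139 138 132  71  61  33  21  18  13  22  14  20  24  81 156 161 164 165 167 167 168 164
216 136 136 136 141 137 136 129 123  91 142  82 144 147 146 163 157 163 165 165 165 165 163 162 160
218 139 138 142 141 142 157 161 167 166 159 163 160 156 164 165 160 166 164 163 161 157 161 162 161
220 143 143 140 142 165 162 160 161 162 157 159 160 162 163 165 161 159 160 160 160 161 160 162 161
```

The numbers say the rod is about 0.5 to 0.9 mm too far in x and 1.0 to 1.2 mm too far in y, against 9 mm of clearance in the bore. I'll correct that and lower the probe.

send_rows(commands=[0,0,0,-0.036,0.048,0,-1,0,0,0,0,0,0,-1,0,0,0,0,0,0.2,-1,0,0,0,0,0,0.3,-1,0,0,0,0,0,0.3,-1])

```text
clock: 16.05
eef_pos: [0.5845, -0.0291, 0.2004]
tool_rot: [-3.141, -0.002, 0.001]
ft_force: [0.4, 0.5, -0.7]
finger_gap: 0.0226
gripper_force: 58.8
```

send_rows(commands=[0,0,0,0,0,0.3,-1,0,0,0,0,0,0.3,-1,0,0,0,0,0,0.3,-1,0,0,0,0,0,0.3,-1,0,0,0,0,0,0,-1])

```text
clock: 16.68
eef_pos: [0.5842, -0.029, 0.1704]
tool_rot: [-3.141, -0.002, 0.002]
ft_force: [0.3, 0.4, -2.1]
finger_gap: 0.0227
gripper_force: 58.8
```

```bash
python3 chk.py w8
```

```text
16.775 [ 0.58485263 -0.02914948  0.17136858] [-0.359155    0.48414775 -0.88702007] [ 3.14156571e+00 -8.83856413e-05  1.07917641e-03]
[[284.3, 206.3], [284.4, 202.0], [284.5, 218.9], [284.5, 214.0], [283.0, 219.2]]
[[269.7, 223.6], [270.7, 224.3], [269.8, 211.8], [270.8, 212.6], [269.9, 212.1]]
cols 264..304
178 216 217 217 216 216 216 216 216 216 215 215 215 215 215 215 214 214 215 215 215 215 215 215 215 215 216 215 215 215 216 216 216 216 217 217 218 218 218 218 219 219
180 215 215 215 215 215 215 215 215 215 215 215 216 216 216 217 216 217 217 217 218 218 218 218 218 218 218 219 219 219 219 220 220 219 219 220 220 220 220 220 220 220
182 217 217 217 217 218 218 218 218 218 218 219 219 219 219 219 219 219 219 220 220 221 220 220 220 220 220 220 220 220 220 220 220 220 220 219 220 219 219 219 219 219
184 219 220 220 220 220 220 220 220 220 220 220 221 220 220 220 220 220 220 220 220 220 220 220 219 219 219 219 219 218 218 218 218 218 218 218 218 218 218 218 218 218
186 220 220 220 220 220 219 219 219 219 219 219 219 219 219 219 218 218 219 219 218 218 219 219 218 219 219 219 219 219
[... 5600 characters left out ...]

208 163 165 162 161 161 161 164 150 162  73  51  56  55  89  90  86  89  87  91  92  92  94  95  92
210 163 162 161 144 147 139  88  95  59  55  52  57  50  61  69  79  92  88  89  92  91  93  91  91
212 162 148 140  92  66  64  52  30  22  19  26  28  17  18  25  41  74  94  90  91  86  91  90  90
214  67  67  63  63  64  63  60  35  18  23  49  50  50  18  27  78 144 148 162 164 167 152 153 150
216 136 121 122  65  62  67  66  67  71 123 144 146 151 149 161 165 164 166 169 168 164 163 161 161
218 138 140 141 142 122  68  77 149 158 163 159 162 161 161 166 163 167 164 163 160 161 160 161 161
220 140 141 140 146 161 159 162 161 159 160 159 165 160 164 168 164 162 161 162 162 161 162 160 163
```

In y the rod and hole agree within 0.1 mm (u 283.2 against 283.15). In x the rod sits about 0.9 mm short. I'll make that last small correction, let it settle and check.

send_rows(commands=[0,0,0,0.035,0,0.02,-1,0,0,0,0,0,0,-1,0,0,0,0,0,0,-1,0,0,0,0,0,0,-1,0,0,0,0,0,0,-1])

```text
clock: 17.4
eef_pos: [0.5857, -0.0291, 0.1708]
tool_rot: [3.142, 0.002, 0.0]
ft_force: [-0.0, 0.3, -0.1]
finger_gap: 0.0228
gripper_force: 58.8
```

send_rows(commands=[0,0,0,0,0,0,-1,0,0,0,0,0,0,-1,0,0,0,0,0,0,-1,0,0,0,0,0,0,-1,0,0,0,0,0,0,-1])

```text
clock: 18.02
eef_pos: [0.5857, -0.0291, 0.1708]
tool_rot: [-3.142, -0.002, -0.0]
ft_force: [-0.2, 0.0, -1.7]
finger_gap: 0.0227
gripper_force: 58.8
```

```bash
python3 chk.py w9 | awk 'NR<=3 || /^(202|204|208|212|214|216|218|220) /' | head -13
python3 - <<'E'
from h import *
G=cv2.imread('pics/w9.png',0).astype(int); print(G[198:232,282:285].mean(1).astype(int).tolist())
# latch check: project shut and open-by-0.06 knob top
for a in (0,.06,.12):
    d=.123+np.pi/2+a; print(a,proj('w9',[[.5142+.075*np.cos(d),-.0871+.075*np.sin(d),.144]]),proj('sw9',[[.5142+.075*np.cos(d),-.0871+.075*np.sin(d),.144]]))
S=cv2.imread('pics/sw9.png',0).astype(int)
for r in range(174,196,2): print(r,' '.join('%3d'%v for v in S[r,240:280]))
E
```

```text
18.125 [ 0.58563833 -0.02910659  0.17079193] [-1.07815128  0.16823241 -1.03875854] [-3.14157259e+00  2.19530716e-05  1.10988358e-03]
[[284.2, 206.9], [284.2, 202.7], [284.2, 219.5], [284.2, 214.6], [282.8, 220.9]]
[[269.9, 223.9], [270.9, 224.6], [270.0, 212.1], [271.0, 212.9], [269.9, 212.1]]
202 151 151 152 160 175 184 186 185 185 186 186 194 207 215 216 217 217 216 216 215 216 216 217 218 218 218 218 219 219 219 219 219 219 219 219 219 219 219 219 219 219
204 152 153 153 153 153 153 154 154 154 153 155 169 192 201 200 196 190 180 173 172 171 173 180 192 201 208 213 217 219 218 215 213 212 212 214 217 219 220 220 220 220
208 157 157 157 157 157 155 151 140 120  99  87  83  84  83  83  85  88  91  91  90  89  87  85  84  83  83  85  92 103 112 119 128 135 138 142 149 157 160 157 148 142
212 155 155 155 150 135 105  71  46  38  37  38  39  43  49  64  82  91  93  91  89  89  87  87  83  72  58  48  43  38  40  41  46  60  87 109 122 125 126 125 126 125
214 154 154 149 133 103  68  44  37  37  40  37  38  39  42  56  76  82  75  67  63  62  66  71  72  62  46  39  40  41  41  42  40  
[... 2181 characters left out ...]
   3   7   4   0   1  10  17  30  66  73  69
188 139 135 136 138 137 136 135 118  69  70  71  21   3  11   0   0  52  80  64  59  54  31  18   4   9   7  33  54  42   2   9   6   9   8  35  73  72  73  68  72
190 134 134 133 133 131  98  72  74  75  73  71  15   1   4   0   9  40  88 140  89  65  42  10  18  32  36  56  52  32   4   6   2   0   3  44 147 122  86  76 125
192 133 133 133 134 133 116  69  70  74 108 139  58   8   8   6  20 107  65  63  55  59  61  18  19  33   7   4   6   6   7   6  10   3   2  33  77 112 112  93 101
194 134 136 136 136 131 139 152 143 134 141 136 134 128 152  59  52  54  59  73 137  67  83  73  77  43  26  25  23   0  12   9  18  21  37  37  32  44  43  40  56
```

The rod and hole now agree within about 0.3 mm: the ring's axis is at row 219.7 against 219.9 for the hole. The knob is where it should be with the latch shut, and the arm is still. I'm handing in.

```bash
python3 -c "
from station import *
print(sign_off())"
```

```text
the job is handed in; nothing more can be done
None
```

The job is handed in, but the station returned no verdict. At hand-in the latch was shut under its catch, and the probe was held upright and still in the guide hole, centred to well under 1 mm by the wrist camera, with its tip about 39 mm down.

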